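# Shift the bench drive's gear lever through its H-gate

### The job

Change gear on the grey bench drive unit: with the closed fingertips, push its lever out of the rest slot, across the gate and all the way to the end of the slot marked by the raised straight bar. Do not run it into any of the slots with the disc, the cross or the ring, and only push: do not pinch the lever's grip. Leave the loose glassware and small things standing where they are.

Things in the scene. Friction and masses are not known exactly. Their poses are not given: they have to be found in the camera images.
- drive_unit: grey bench gearbox fixed to the bench, 124 mm deep (x), 112 mm wide (y), 115 mm high to its flat steel gate plate. Origin: centre of its underside, z up. Near side (-x, 18 mm output coupling) faces the robot within 0.36 rad; far side (+x) has a motor reaching 64 mm beyond the case. Above the plate stand only the lever, 1.5 mm screw heads and four 3 mm marks
- gate_center (a point): middle of the gate on the plate's top, 115 mm above the unit's underside, axes as the unit's. Pin positions here in mm: outer lanes at y = +24 (left) and -24 (right), each from x = -24 (near end) to +24 (far end); cross channel along x = 0 from y = -24 to +24; in the middle only the rest slot, y = 0, x = 0 to -24 (near side)
- lever_pin (a point): point on the lever's axis 85 mm above its pivot, at the height of the plate's top: where the pin is in the gate. Pin 10 mm thick, slots 14 mm wide, plate 5 mm thick. Pushed on out of the rest slot it stops at the cross channel's far wall (x about +2 mm); pushed along the channel it stops at the outer wall, in line with both outer slots
- lever_grip (a point): middle of the lever's grip, on its axis, 131 mm above the pivot, so it moves 1.54 times as far as the pin. The grip is a black square bar, 26 x 26 mm, 50 mm long; upright, its foot is about 21 mm and its top about 72 mm above the plate (0.136 and 0.187 m above the bench). It leans with the lever, up to 0.39 rad
- shift_fore (a joint): lean of the lever along the drive unit's x, rad: 0 in the cross channel, about +0.28 at the end of a far slot, -0.28 at the end of a near slot. Starts negative (in the rest slot). Friction holds it where it is left; about 2 N at the grip moves it
- shift_side (a joint): lean of the lever along the drive unit's y, rad: 0 in the rest slot, about +0.28 in the left lane (+y), -0.28 in the right lane. Same friction
- mark_bar: raised black straight bar, 8 x 32 mm, 3 mm high, lying across the drive unit on the gate plate just beyond the end of the slot it marks. Origin: centre of its underside, on the slot's centre line 24 mm beyond the place of the pin when the lever is home in that slot. It marks the slot wanted; which of the four outer slots it marks changes
- mark_disc: raised black plain disc, 18 mm, 3 mm high, at the end of another outer slot, placed in the same way as the bar; a slot not to be entered
- mark_cross: raised black cross, 19 mm, 3 mm high, at the end of another outer slot, placed in the same way as the bar; a slot not to be entered
- mark_ring: raised black ring, 20 mm with an open middle, 3 mm high, at the end of another outer slot, placed in the same way as the bar; a slot not to be entered
- grip_near: face of the lever's grip towards the drive unit's -x, 18 mm wide, 50 mm long, 5 mm thick, origin in its middle, 10.5 mm from the lever's axis
- grip_far: face of the lever's grip towards the drive unit's +x, 18 mm wide, 50 mm long, 5 mm thick, origin in its middle, 10.5 mm from the lever's axis
- grip_left: face of the lever's grip towards the drive unit's +y, 18 mm wide, 50 mm long, 5 mm thick, origin in its middle, 10.5 mm from the lever's axis
- grip_right: face of the lever's grip towards the drive unit's -y, 18 mm wide, 50 mm long, 5 mm thick, origin in its middle, 10.5 mm from the lever's axis
- beaker_blue: loose glass beaker, 68 mm wide, 84 mm high, standing to the left of the drive unit; a bystander. Origin: centre of its underside
- vial_a: loose small vial with a screw cap, 22 mm wide, 45 mm high, standing to the right of the drive unit; a bystander. Origin: centre of its underside
- petri: loose flat dish, 61 mm across, 14 mm high, in front and to the right; a bystander. Origin: centre of its underside
- crucible: loose white crucible with lid, 43 mm wide, 46 mm high, behind and to the left; a bystander. Origin: centre of its underside
- stopper_1: loose red-brown rubber stopper, 23 mm wide, 22 mm high, to the right; a bystander. Origin: centre of its underside

How it is judged:
By the outcome, as a careful person would: the job done as asked, in the order asked, and still so for the second after the job is handed in, with the robot touching nothing.
It also fails if it takes over 51 s, if anything falls off the work surface, if the arm or the gripper's body presses on something with over 40 N, if the wrist force passes 120 N, or if a joint passes its speed limit or range.

### The arm

A 6-joint arm with a two-finger parallel gripper is mounted at the origin on a cart in front of the work surface, level with it; the furniture and walls round the work are solid. World frame = base frame: x ahead of the robot, y to its left, z up, the work surface at z = 0. Lengths are in m, angles in rad, forces in N, time in s.
With the tool pointing down it reaches from about 0.4 to 0.825 m from the base axis. Payload 7 kg.
Tool frame: the origin (TCP) lies on the centre line of the jaws, within the pads' length; the fingertips stand 14 mm ahead of it and the grasp point (between the pads) lies 5 mm behind it (env.finger_overhang is the distance from the TCP to the fingertips, in m); z points along the fingers, y is the line along which they close (so a half turn about z gives the same grasp; the last joint's range is limited). The gripper opens to 88 mm and grips with 3 to 60 N. Pads are 19 mm wide; open, the fingers measure 130 mm over their backs; the gripper's body (78 mm by 193 mm) begins 47 mm behind the grasp point.
Start: joints at [-0.974, 0.359, 0.012, 0, -1.224, -0.288], TCP at [0.205, -0.643, 0.205] pointing down, gripper open.
Joint ranges: [-3.07, 3.07], [-1.43, 2.12], [-1.02, 1.25], [-3.03, 1.67], [-3.05, -0], [-3.03, 3.03]. Speed limits (rad/s): [2.39, 2.39, 3.01, 3.14, 3.14, 3.14].

### API

Orientations are given as a 3x3 rotation matrix whose columns are the frame's x, y, z axes.
In Python, from station import env, viewer, finder gives the robot as it stands. The module is installed in compiled form; this text tells all that it offers.
- The arm moves only by the tool servo_tool, never from a script. Its argument "plan" is a list of rows, each an object of numbers: "tx", "ty", "tz": the shift along the tool's x, y, z in cm; "twist": the turn about the tool's z in degrees; "grip": the opening, from 0 (shut) to 1 (fully open). In form: [{"tx": .., "ty": .., "tz": .., "twist": .., "grip": ..}, ...]. A call has 1 to 8 rows; each row shifts and turns the commanded pose from where the row before left it, along the tool's axes as they then stand; what a row does not reach is not made up. A row lasts 1/8 s, in which the tool goes at most 62.5 mm and 10.7 degrees, less where a joint would pass 70% of its speed; a pose out of reach is approached as far as the arm can. A call is refused whole if a number of a shift passes 6.25 or a number of a turn 10.7, either way. A call with a gripper value outside its range is refused whole. The fingers move at their own pace and stop on an object; the grip force is fixed at half the most. Time passes only in rows, so rows that do not move let the fingers close. It gives the time, the measured TCP pose, the force, the opening and the grip force at its end, in the units of the state.
- env.get_obs(): the state, without advancing time (a new reading comes with each control period).
- viewer.camera(name): name is "side" or "top"; returns (picture, depth): 400x640x3 uint8, blue, green, red; 400x640 float32, m along the optical axis (not along the pixel's ray), 0 where there is no reading.
- viewer.camera_params(name): a dict with "intrinsics" (3x3 intrinsics, pixels), "dist_coeffs" ([k1, k2, p1, p2, k3] as OpenCV has them; the pictures are not rectified), "R" (3x3) and "t" (3): a world point X has camera coordinates R X + t. Camera axes: x right, y down, z forward; pixel columns grow to the right and rows downward; lengths in m; the calibration is good to about 2 mm. A picture is of the moment at which its call begins. camera_params takes no time and is no camera call.
- env.sign_off(): hands the job in; it is judged then, once.
Trained networks look in the newest picture that a camera, given by its name, has taken for a name from the list of things; names that differ only in an ending like _2 or _b are one class to them, and where a whole thing is asked for, a point or a joint stands for the part that bears it (a point fixed in the world has none). Each returns a list of dicts, best first, with "score" (0 to 1); they miss things now and then, are a little off and sometimes report something else, mostly with a low value. They report only what shows in the picture. A call takes as long as a camera call.
- finder.regions_of(camera, thing): "region" (400x640 bool, what is visible of it) and "centre" ([column, row] in pixels, amid what is visible of it).
- finder.pinpoint(camera, thing): "centre" ([column, row] in pixels: a listed point, or the origin of a listed thing).
The state is a dict: "clock": time; "q": joint angles; "qd": joint speeds; "joint_torque": joint torques, N m; "tool_pos": TCP position; "tcp_rot": TCP orientation; "contact_force": force on the tool from outside, world axes, zero at the start; "torque": the same for the moment, N m; "width": opening from 0.0 (shut) to 1.0 (fully open); "grip_force": force on a finger pad.
Only numpy, scipy, OpenCV 4.12 (cv2) and the standard library are available. Lean on these libraries where they do the work, as an engineer would, in place of code of your own. Each camera call takes 0.05 s, during which the arm holds its last target. There are 200 camera calls.

## Working session

There is one attempt and no reset: what is moved stays moved. The work goes in short steps, Python scripts to look and compute and a tool call to move; the robot and the scene stay as the last step left them, time stands still between calls to the robot, and variables do not carry over. Pictures are saved under pics/ and viewed, at most 10 in all, crops included, and the job is handed in when it is done.

Besides the shell and the picture viewer there is one more tool, called after "Request:" in YAML: its name, and indented under it one key for each argument. servo_tool: Moves the arm, as the interface text tells. Its arguments: {"type":"object","properties":{"plan":{"type":"array","items":{"type":"object","properties":{"tx":{"type":"number"},"ty":{"type":"number"},"tz":{"type":"number"},"twist":{"type":"number"},"grip":{"type":"number"}}}}},"required":["plan"]}

```bash
mkdir -p pics; cat > h.py <<'E'
import numpy as np, cv2
from station import env, viewer, finder
def pix2w(cam,uv,z):
    "world point on plane height z along pixel ray"
    p=viewer.camera_params(cam);K=np.array(p["intrinsics"]);d=np.array(p["dist_coeffs"]);R=np.array(p["R"]);t=np.array(p["t"]).ravel()
    n=cv2.undistortPoints(np.array([[uv]],float),K,d)[0,0]
    r=R.T@np.array([n[0],n[1],1]);c=-R.T@t
    return c+r*(z-c[2])/r[2]
def w2pix(cam,X):
    p=viewer.camera_params(cam)
    return cv2.projectPoints(np.array(X,float).reshape(-1,3),cv2.Rodrigues(np.array(p["R"]))[0],np.array(p["t"],float),np.array(p["intrinsics"]),np.array(p["dist_coeffs"]))[0].reshape(-1,2)
E
python3 - <<'E'
from h import *
for c in("top","side"):
    im,d=viewer.camera(c); cv2.imwrite(f"pics/{c}0.png",im)
    p=viewer.camera_params(c); print(c,"cam at",-np.array(p["R"]).T@np.array(p["t"]).ravel())
    for n,z in [("gate_center",.115),("lever_pin",.115),("lever_grip",.16),("mark_bar",.115),("mark_disc",.115),("mark_cross",.115),("mark_ring",.115),("beaker_blue",0),("vial_a",0),("petri",0),("crucible",0),("stopper_1",0)]:
        for r in finder.pinpoint(c,n)[:2]: print(n,round(r["score"],2),np.round(r["centre"],1),np.round(pix2w(c,r["centre"],z),4))
o=env.get_obs();print(o["clock"],o["tool_pos"],o["tcp_rot"],env.finger_overhang)
E
```

```text
top cam at [ 0.47130827 -0.14373866  1.02500043]
gate_center 0.64 [320.6 197.2] [ 0.5166 -0.1484  0.115 ]
gate_center 0.29 [310.5 219.8] [ 0.467  -0.1271  0.115 ]
lever_pin 0.69 [318.2 209.1] [ 0.4905 -0.1435  0.115 ]
lever_grip 0.6 [322.3 197.1] [ 0.5146 -0.1516  0.16  ]
lever_grip 0.55 [319.3 214.4] [ 0.4787 -0.146   0.16  ]
mark_bar 0.51 [311.  220.8] [ 0.4648 -0.1282  0.115 ]
mark_disc 0.43 [310.4 174.2] [ 0.5666 -0.1253  0.115 ]
mark_cross 0.59 [328.6 220.1] [ 0.467  -0.1665  0.115 ]
mark_ring 0.53 [333.7 178.5] [ 0.5579 -0.1764  0.115 ]
mark_ring 0.27 [320.5 212.8] [ 0.4826 -0.1486  0.115 ]
beaker_blue 0.78 [226.9 232.5] [0.432  0.0802 0.    ]
vial_a 0.54 [374.1 225.3] [ 0.4553 -0.281   0.    ]
petri 0.92 [375.4 252.1] [ 0.39   -0.2848  0.    ]
crucible 0.65 [223.4 126.6] [0.695 0.096 0.   ]
stopper_1 0.49 [401.5 244.6] [ 0.4091 -0.3486  0.    ]
side cam at [ 0.33794554 -0.87104235  0.68197539]
gate_center 0.83 [292.9 212.6] [ 0.5112 -0.1516  0.115 ]
lever_pin 0.88 [282.9 215. ] [ 0.4902 -0.1544  0.115 ]
lever_pin 0.56 [239.2 197.9] [ 0.4154 -0.0766  0.115 ]
lever_grip 0.75 [29
[... 447 characters left out ...]
 [ 0.4202 -0.0818  0.115 ]
mark_ring 0.46 [321.9 217.5] [ 0.5627 -0.1806  0.115 ]
beaker_blue 0.76 [238.2 194.1] [0.4311 0.1014 0.    ]
beaker_blue 0.3 [274.4 221. ] [ 0.4969 -0.0267  0.    ]
vial_a 0.49 [286.8 303.5] [ 0.468  -0.2792  0.    ]
vial_a 0.4 [336.9 181.2] [0.6907 0.0986 0.    ]
petri 0.95 [242. 311.] [ 0.383  -0.2763  0.    ]
crucible 0.62 [335.9 181.4] [0.6879 0.0984 0.    ]
stopper_1 0.62 [259.3 343.5] [ 0.4011 -0.3561  0.    ]
stopper_1 0.53 [280.2 198.8] [0.529  0.0567 0.    ]
1.3 [ 0.20510384 -0.6430508   0.20535873] [[-9.52708442e-01 -3.03885873e-01 -6.28248245e-06]
 [-3.03885873e-01  9.52708442e-01  1.63413706e-05]
 [ 1.01946239e-06  1.74777194e-05 -1.00000000e+00]] 0.014
```

```bash
python3 - <<'E'
import cv2,numpy as np
a=cv2.imread("pics/top0.png")[150:250,270:380];b=cv2.imread("pics/side0.png")[160:280,220:350]
a=cv2.resize(a,(396,360),interpolation=cv2.INTER_CUBIC);b=cv2.resize(b,(390,360),interpolation=cv2.INTER_CUBIC)
cv2.imwrite("pics/c0.png",np.hstack([a,b]))
E
```

```text
(no output)
```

View pics/c0.png

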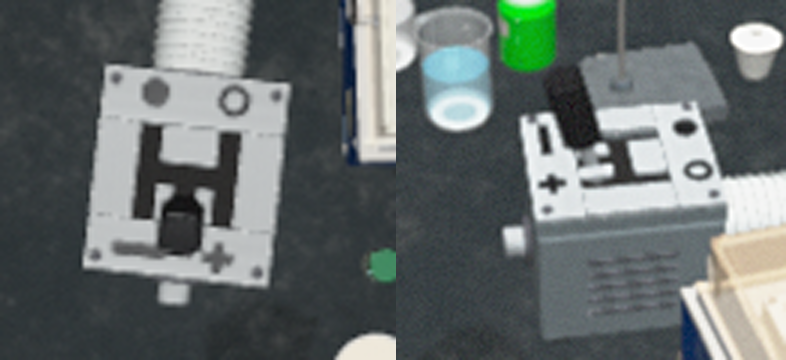

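View pics/side0.png

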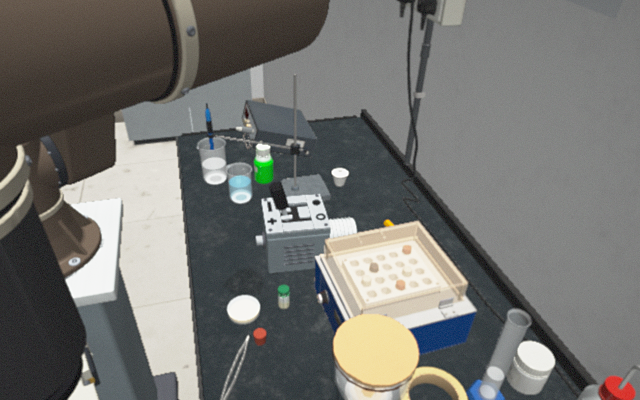

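Crop (top view left, ×3.6): the unit is turned slightly clockwise, with the bar at near-left (135,248). The cross is near-right (218,258), the disc far-left (155,92) and the ring far-right (234,100). The lever leans into the rest slot. The side view puts the unit at (295,230), a stand rod behind it at (295,75–185) and a shaker on the far right. The target is near-left. Next I'll get the exact pose and the obstacle heights.

```bash
python3 - <<'E'
from h import *
# plate corners hand-read + marks
cr=[(107,65),(290,84),(270,288),(83,268)]  # far-left, far-right, near-right, near-left in crop
U=np.array([[62,56],[62,-56],[-62,-56],[-62,56]])/1000.
W=np.array([pix2w("top",(270+c/3.6,150+r/3.6),.115)[:2] for c,r in cr])
U=np.vstack([U,np.array([[48,24],[48,-24],[-48,-24],[-48,24]])/1000]); W=np.vstack([W,[[.567,-.1275],[.560,-.1785],[.468,-.170],[.466,-.1258]]])
def fit(U,W):
    a=U-U.mean(0);b=W-W.mean(0);s=np.arctan2((a[:,0]*b[:,1]-a[:,1]*b[:,0]).sum(),(a*b).sum())
    R=np.array([[np.cos(s),-np.sin(s)],[np.sin(s),np.cos(s)]]);t=W.mean(0)-R@U.mean(0);return s,t,np.round((W-(U@R.T+t))*1000,1)
for sl in (slice(0,4),slice(4,8),slice(0,8)): s,t,r=fit(U[sl],W[sl]);print(s,t,r.tolist())
# height map
Z={}
P=[]
for c in("top","side"):
    im,d=viewer.camera(c);p=viewer.camera_params(c);K=np.array(p["intrinsics"]);R=np.array(p["R"]);t=np.array(p["t"]).ravel()
    v,u=np.nonzero(d>0);n=cv2.undistortPoints(np.stack([u,v],1).astype(float)[:,None],K,np.array(p["dist_coeffs"]))[:,0]
    X=(np.c_[n,np.ones(len(n))]*d[v,u][:,None]-t)@R; P.append(X)
P=np.vstack(P)
xs=np.arange(.1,.95,.04);ys=np.arange(.3,-.8,-.04)
print("y cols",np.round(ys,2))
for x in xs[::-1]:
    row=[]
    for y in ys:
        m=P[(abs(P[:,0]-x)<.02)&(abs(P[:,1]-y)<.02)];row.append(f"{int(m[:,2].max()*1000):4d}" if len(m) else "   .")
    print(f"{x:.2f}","".join(row))
E
```

```text
-0.09194205026467381 [ 0.51297359 -0.1516245 ] [[-0.1, -0.2], [0.2, -0.0], [-0.1, -0.7], [-0.1, 0.9]]
-0.052735763339647024 [ 0.51525 -0.15045] [[2.6, 1.5], [-1.9, -1.6], [1.9, 1.9], [-2.6, -1.8]]
-0.08048902042905283 [ 0.5141118  -0.15103725] [[-0.6, -1.5], [-1.6, -1.3], [-1.8, -0.5], [-0.5, 1.0], [3.1, 3.5], [-0.0, 0.3], [3.7, 1.1], [-2.2, -2.5]]
y cols [ 0.3   0.26  0.22  0.18  0.14  0.1   0.06  0.02 -0.02 -0.06 -0.1  -0.14
 -0.18 -0.22 -0.26 -0.3  -0.34 -0.38 -0.42 -0.46 -0.5  -0.54 -0.58 -0.62
 -0.66 -0.7  -0.74 -0.78]
0.94    .   .   .   .   .   .   .   .   .   .   .   .   .   .   .   .   .   .   .   .   .   .   .   .   .   .   .   .
0.90  388 390 390 390 391 401 400 460 468 477 486 495 504 513 522 531 540 543 502 432 356 285 261 264 270 272 277 273
0.86    5   4   3 418 432 436 424 461 459   9   5   5   4   4   5   4   4   7   9  11  12  11  13 114 115   .   4   5
0.82    4   5   5   5 435 442 453 457  11  11  12  11  12  10  11  12  11  14  11   6  72  74  71 153 210   5  76 107
0.78    4   5   5   4   5   6   4   4   5   4   4   8   9  14   5   6   5  37   5   6  72  74  70 
[... 1325 characters left out ...]
 3   4   4   5   3   4   3   4   4   4   4   5   6   5   4   5 649 675   6   5   4   6 567 630 629   6   5   5
0.26    .   .   .   .   .   .   .   . 500 517   .   .   .   .   .   .   .   .   .   .   .   .   . 631 631   .   .   .
0.22 -845-842-844-843-840-841   . 449 493 482   .   .   .   .   .   .   .   .   .   .   . 338 338 384 516 491   .   .
0.18 -843-845-839-744-744 324 384 404 392   .   .   .   .   .   .   .   .   .   .   .   . 337 300   .-562-542   .-544
0.14 -836-841-842  -3 257 314 154 237 294 286   4   5  -1-841-841-841-837-837-836-842-835-838-837-836-543-539-553-542
0.10 -838-837-838-743 226  13  51 260 281  52  18   5   0-836-834-835-840-837-839-839-838-837-840-838-544-540-573-594
```

View pics/top0.png

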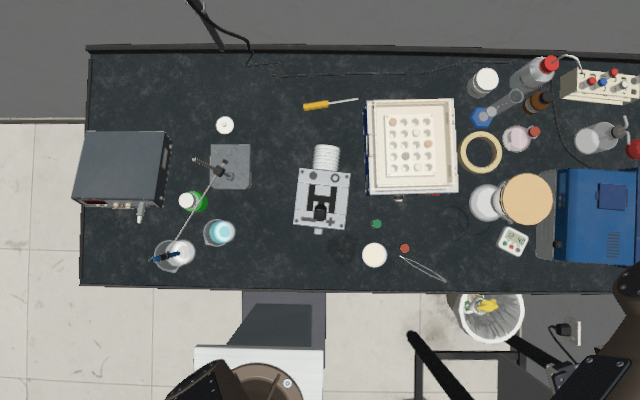

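Request:
servo_tool:
  plan:
    - {"tz": -1.5,"twist": 7.6,"grip": 0}
    - {"tz": -1.5,"twist": 7.6,"grip": 0}
    - {"tz": -1.5,"twist": 7.6,"grip": 0}
    - {"tx": -1.2,"ty": 3.4,"grip": 0}
    - {"tx": -1.2,"ty": 3.4,"grip": 0}
    - {"tx": -1.2,"ty": 3.4,"grip": 0}
    - {"tx": -1.2,"ty": 3.4,"grip": 0}
    - {"tx": 0,"ty": 0,"grip": 0}

```text
validation failed for argument at $.pl...
```

Request:
servo_tool:
  plan:
    - {"tx": 0,"ty": 0,"tz": -1.5,"twist": 7.6,"grip": 0}
    - {"tx": 0,"ty": 0,"tz": -1.5,"twist": 7.6,"grip": 0}
    - {"tx": 0,"ty": 0,"tz": -1.5,"twist": 7.6,"grip": 0}
    - {"tx": -1.2,"ty": 3.4,"tz": 0,"twist": 0,"grip": 0}
    - {"tx": -1.2,"ty": 3.4,"tz": 0,"twist": 0,"grip": 0}
    - {"tx": -1.2,"ty": 3.4,"tz": 0,"twist": 0,"grip": 0}
    - {"tx": -1.2,"ty": 3.4,"tz": 0,"twist": 0,"grip": 0}
    - {"tx": 0,"ty": 0,"tz": 0,"twist": 0,"grip": 0}

```text
clock: 2.4
tool_pos: [0.2659, -0.5103, 0.2512]
tcp_rot: [[-0.996, 0.087, 0.001], [0.087, 0.996, -0.001], [-0.001, -0.001, -1.0]]
contact_force: [0.2, -0.5, 0.7]
width: 0.151
grip_force: 0.0
```

Request:
servo_tool:
  plan:
    - {"tx": -1.4,"ty": 4.2,"tz": 0,"twist": 0,"grip": 0}
    - {"tx": -1.4,"ty": 4.2,"tz": 0,"twist": 0,"grip": 0}
    - {"tx": -1.4,"ty": 4.2,"tz": 0,"twist": 0,"grip": 0}
    - {"tx": -1.4,"ty": 4.2,"tz": 0,"twist": 0,"grip": 0}
    - {"tx": -1.4,"ty": 4.2,"tz": 0,"twist": 0,"grip": 0}
    - {"tx": -1.4,"ty": 4.2,"tz": 0,"twist": 0,"grip": 0}
    - {"tx": -1.4,"ty": 4.2,"tz": 0,"twist": 0,"grip": 0}
    - {"tx": 0,"ty": 0,"tz": 0,"twist": 0,"grip": 0}

```text
clock: 3.4
tool_pos: [0.39, -0.2262, 0.2507]
tcp_rot: [[-0.996, 0.086, 0.001], [0.086, 0.996, -0.0], [-0.001, 0.0, -1.0]]
contact_force: [-0.3, -0.8, -0.1]
width: 0.008
grip_force: 0.0
```

Request:
servo_tool:
  plan:
    - {"tx": -1.5,"ty": 4.3,"tz": 0,"twist": 0,"grip": 0}
    - {"tx": -1.6,"ty": 4.2,"tz": 0,"twist": 0,"grip": 0}
    - {"tx": 0,"ty": 0,"tz": 2.2,"twist": 0,"grip": 0}
    - {"tx": 0,"ty": 0,"tz": 2.2,"twist": 0,"grip": 0}
    - {"tx": 0,"ty": 0,"tz": 2.2,"twist": 0,"grip": 0}
    - {"tx": 0,"ty": 0,"tz": 2.2,"twist": 0,"grip": 0}
    - {"tx": 0,"ty": 0,"tz": 0,"twist": 0,"grip": 0}

```text
clock: 4.28
tool_pos: [0.4261, -0.1467, 0.1612]
tcp_rot: [[-0.996, 0.09, -0.003], [0.09, 0.996, -0.0], [0.003, -0.001, -1.0]]
contact_force: [0.8, 0.1, 1.0]
width: 0.007
grip_force: 0.0
```

```bash
cat >> h.py <<'E'
C=np.array([.5135,-.1513]);a=-.087;Ru=np.array([[np.cos(a),-np.sin(a)],[np.sin(a),np.cos(a)]])
def tou(w): return np.round((Ru.T@(np.array(w)[:2]-C))*1000,1)
def tow(u,z): return np.r_[Ru@(np.array(u)/1000.)+C,z]
def look(tag,box=None):
    out=[]
    for c in("top","side"):
        im,d=viewer.camera(c)
        for n,z in [("lever_pin",.115),("lever_grip",.157)]:
            for r in finder.pinpoint(c,n)[:2]: print(c,n,round(r["score"],2),np.round(r["centre"],0),tou(pix2w(c,r["centre"],z)))
        u,v=w2pix(c,tow((0,0),.13))[0].astype(int);k=im[v-55:v+55,u-60:u+60]
        out.append(cv2.resize(k,(390,358),interpolation=cv2.INTER_CUBIC))
    cv2.imwrite(f"pics/{tag}.png",np.hstack(out))
    o=env.get_obs();print("tcp",tou(o["tool_pos"]),o["tool_pos"],o["clock"],o["contact_force"])
E
python3 -c "from h import *;look('c1')"
```

```text
top lever_pin 0.58 [311. 173.] [52.9 29.6]
top lever_pin 0.51 [322. 209.] [-23.2  -1.9]
top lever_grip 0.47 [321. 213.] [-31.4  -1.7]
side lever_pin 0.95 [282. 217.] [-25.  -11.6]
side lever_grip 0.75 [280. 200.] [-28.4 -11.9]
side lever_grip 0.62 [285. 303.] [ -55.  -268.9]
tcp [-85.8  -2.2] [ 0.42782783 -0.14601749  0.1632407 ] 4.575 [-0.07389901  0.24551098 -0.10358593]
```

View pics/c1.png

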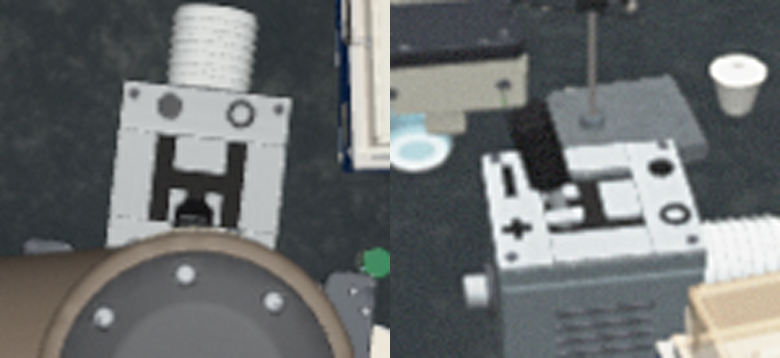

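The near-left bar is still clearly visible at (508,180) in the right crop, and the lever is untouched in the rest slot. Now I'll push it out of the slot.

Request:
servo_tool:
  plan:
    - {"tx": -1.0,"ty": 0.1,"tz": 0,"twist": 0,"grip": 0}
    - {"tx": -1.0,"ty": 0.1,"tz": 0,"twist": 0,"grip": 0}
    - {"tx": -1.0,"ty": 0,"tz": 0,"twist": 0,"grip": 0}
    - {"tx": -1.0,"ty": 0,"tz": 0,"twist": 0,"grip": 0}
    - {"tx": -1.0,"ty": 0,"tz": 0,"twist": 0,"grip": 0}
    - {"tx": -0.7,"ty": 0,"tz": 0,"twist": 0,"grip": 0}
    - {"tx": 0,"ty": 0,"tz": 0,"twist": 0,"grip": 0}

```text
clock: 5.45
tool_pos: [0.4877, -0.1498, 0.1658]
tcp_rot: [[-0.996, 0.088, 0.006], [0.088, 0.996, -0.002], [-0.006, -0.002, -1.0]]
contact_force: [-3.6, 1.3, 21.2]
width: 0.007
grip_force: 10.5
```

```bash
python3 -c "from h import *;look('c2')"
```

```text
side lever_pin 0.54 [288. 213.] [-12.7  -1.5]
side lever_grip 0.78 [290. 197.] [-8.8 -5.3]
tcp [-26.   -0.7] [ 0.48749475 -0.14973645  0.1657933 ] 5.75 [-2.82108734  0.34903223 19.46280625]
```

View pics/c2.png

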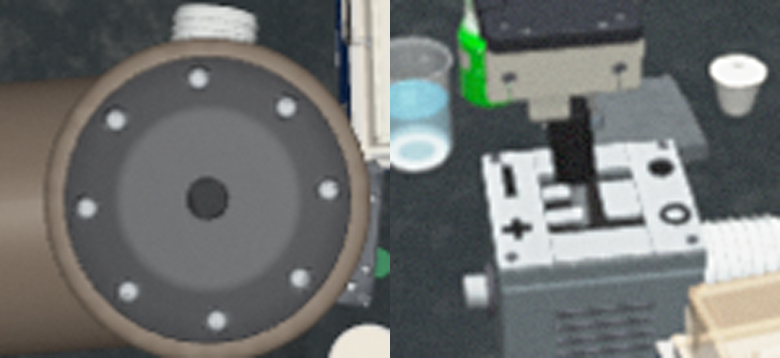

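The side crop shows the lever nearly upright at (572,140), with the fingers on its near side. The 20 N upward force suggests something wider, higher up on the fingers, is catching the grip's top. I'll raise the tool a little.

Request:
servo_tool:
  plan:
    - {"tx": 0.2,"ty": 0,"tz": -0.5,"twist": 0,"grip": 0}
    - {"tx": 0,"ty": 0,"tz": -0.5,"twist": 0,"grip": 0}
    - {"tx": 0,"ty": 0,"tz": 0,"twist": 0,"grip": 0}

```text
clock: 6.12
tool_pos: [0.4824, -0.1488, 0.1724]
tcp_rot: [[-0.996, 0.089, -0.0], [0.089, 0.996, 0.0], [0.0, 0.0, -1.0]]
contact_force: [-0.2, 0.2, -1.0]
width: 0.005
grip_force: 0.0
```

Request:
servo_tool:
  plan:
    - {"tx": -0.4,"ty": 0,"tz": 0,"twist": 0,"grip": 0}
    - {"tx": -0.4,"ty": 0,"tz": 0,"twist": 0,"grip": 0}
    - {"tx": 0,"ty": 0,"tz": 0,"twist": 0,"grip": 0}

```text
clock: 6.5
tool_pos: [0.4905, -0.1495, 0.172]
tcp_rot: [[-0.996, 0.089, -0.001], [0.089, 0.996, -0.0], [0.001, -0.0, -1.0]]
contact_force: [0.1, 0.4, -0.2]
width: 0.002
grip_force: 0.0
```

```bash
python3 -c "from h import *;look('c3')"
```

```text
top lever_grip 0.3 [224. 126.] [129.2 220.7]
side lever_pin 0.61 [290. 212.] [-8.1  3.7]
side lever_grip 0.55 [289. 196.] [-9.6 -0.5]
tcp [-23.5  -0.2] [ 0.49008621 -0.14950354  0.17234358] 6.8 [0.34640305 0.4557567  0.24171363]
```

Request:
servo_tool:
  plan:
    - {"tx": -0.3,"ty": 0,"tz": 0,"twist": 0,"grip": 0}
    - {"tx": -0.2,"ty": 0,"tz": 0,"twist": 0,"grip": 0}
    - {"tx": 0,"ty": 0,"tz": 0,"twist": 0,"grip": 0}

```text
clock: 7.18
tool_pos: [0.4953, -0.1499, 0.1723]
tcp_rot: [[-0.996, 0.089, -0.0], [0.089, 0.996, -0.0], [0.0, -0.0, -1.0]]
contact_force: [-0.7, 0.3, 1.3]
width: 0.005
grip_force: 0.0
```

Request:
servo_tool:
  plan:
    - {"tx": -0.2,"ty": 0,"tz": 0,"twist": 0,"grip": 0}
    - {"tx": 0,"ty": 0,"tz": 0,"twist": 0,"grip": 0}

```text
clock: 7.42
tool_pos: [0.4973, -0.1501, 0.1723]
tcp_rot: [[-0.996, 0.089, 0.0], [0.089, 0.996, -0.0], [-0.0, -0.0, -1.0]]
contact_force: [-0.6, -0.8, -0.9]
width: 0.006
grip_force: 0.0
```

```bash
python3 -c "from h import *;look('c4')"
```

```text
side lever_pin 0.6 [292. 212.] [-3.9  3.4]
side lever_grip 0.8 [287. 194.] [-13.4   5.5]
tcp [-16.4  -0.2] [ 0.4971312  -0.15009016  0.17238176] 7.725 [ 0.09866939 -0.63812571  0.57381846]
```

View pics/c4.png

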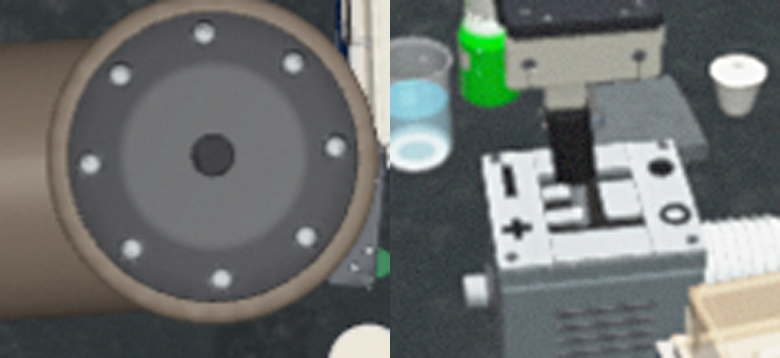

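```bash
python3 - <<'E'
from h import *
u,v=w2pix("side",tow((0,0),.13))[0].astype(int)
o=env.get_obs();T=np.array(o["tool_pos"]);R=np.array(o["tcp_rot"])
def cp(X): 
    p=w2pix("side",X); return np.round((p-[u-60,v-55])*3.25+[390,0],0).tolist()
print("upright axis z=.115,.136,.187,",cp([tow((0,0),z) for z in(.115,.136,.187)]))
print("tip corners",cp([T+R@np.array([sx*.0095,sy*.021,.014]) for sx in(1,-1) for sy in(-1,1)]))
print("fingertop",cp([T+R@np.array([0,-.021,-.03])]))
print("marks bar cross disc ring",cp([tow(p,.118) for p in((-48,24),(-48,-24),(48,24),(48,-24))]))
print("corners",cp([tow(p,.115) for p in((-62,56),(-62,-56),(62,56),(62,-56))]))
im,d=viewer.camera("side")
for x,y in [(566,95),(566,105),(572,115),(572,140),(572,170),(575,80)]:
    c=int((x-390)/3.25+u-60);r=int(y/3.25+v-55)
    p=viewer.camera_params("side");K=np.array(p["intrinsics"]);n=cv2.undistortPoints(np.array([[[c,r]]],float),K,np.array(p["dist_coeffs"]))[0,0]
    X=(np.r_[n,1]*d[r,c]-np.array(p["t"]).ravel())@np.array(p["R"]);print((x,y),tou(X),X[2].round(3),im[r,c])
E
```

```text
upright axis z=.115,.136,.187, [[588.0, 199.0], [588.0, 172.0], [588.0, 101.0]]
tip corners [[550.0, 166.0], [541.0, 126.0], [582.0, 163.0], [572.0, 123.0]]
fingertop [[565.0, 102.0]]
marks bar cross disc ring [[506.0, 179.0], [514.0, 227.0], [658.0, 165.0], [673.0, 212.0]]
corners [[478.0, 156.0], [497.0, 268.0], [670.0, 138.0], [707.0, 247.0]]
(566, 95) [-15.4 -16. ] 0.204 [149 160 159]
(566, 105) [-15.4 -15.4] 0.197 [142 149 151]
(572, 115) [-10.8  -8.8] 0.185 [53 50 48]
(572, 140) [-11.1  -9.8] 0.168 [37 38 36]
(572, 170) [-11.4 -10.9] 0.147 [40 38 34]
(575, 80) [-21.8 -88.6] 0.262 [154 166 167]
```

```bash
python3 - <<'E'
import cv2,numpy as np
o=[]
for n in("c1","c2","c4"):
    k=cv2.imread(f"pics/{n}.png")[60:230,490:650] if n!="c1" else cv2.imread("pics/c1.png")[60:230,450:610]
    k=(255*(k/255.)**.45).astype(np.uint8);o.append(cv2.resize(k,(264,280)))
cv2.imwrite("pics/z.png",np.hstack(o))
E
```

```text
(no output)
```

View pics/z.png

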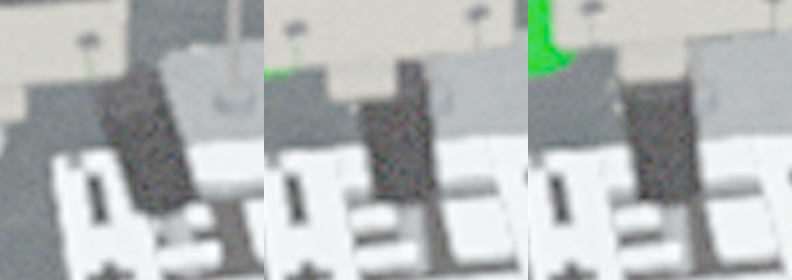

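The gamma-stretched zooms (c1, c2, c4) show the light fingertip block ending at the top of the black grip: c2 at (365,100), c4 at (655,80). So the fingertips are about 30 mm higher than the TCP reading implies. I'll measure them with depth.

```bash
cat >> h.py <<'E'
def cloud(c):
    im,d=viewer.camera(c);p=viewer.camera_params(c);K=np.array(p["intrinsics"]);R=np.array(p["R"]);t=np.array(p["t"]).ravel()
    v,u=np.nonzero(d>0);n=cv2.undistortPoints(np.stack([u,v],1).astype(float)[:,None],K,np.array(p["dist_coeffs"]))[:,0]
    X=(np.c_[n,np.ones(len(n))]*d[v,u][:,None]-t)@R
    return np.c_[np.array([(Ru.T@(x[:2]-C)) for x in X]),X[:,2]]*1000,im[v,u],np.c_[u,v]
E
python3 - <<'E'
from h import *
X,c,uv=cloud("side")
m=(abs(X[:,0]+16)<40)&(abs(X[:,1])<40)&(X[:,2]>125)&(X[:,2]<330)
for lo in range(125,290,6):
    for nm,mm in(("light",c.mean(1)>110),("dark",c.mean(1)<80)):
        s=X[m&mm&(X[:,2]>=lo)&(X[:,2]<lo+6)]
        if len(s)>1: print(lo,nm,len(s),"x",s[:,0].min().round(0),s[:,0].max().round(0),"y",np.percentile(s[:,1],[5,50,95]).round(0))
b=(X[:,1]<-60)&(X[:,1]>-130)&(abs(X[:,0]+16)<60)&(X[:,2]>200)&(X[:,2]<300)
print("body zmin",np.sort(X[b][:,2])[:8].round(0))
f=finder.regions_of("side","lever_grip")
for r in f[:2]: print(r["score"],r["centre"],r["region"].sum())
o=env.get_obs();print(o["q"],o["tool_pos"],o["clock"])
E
```

```text
125 light 5 x -12.0 -4.0 y [-4. -2. -1.]
131 dark 8 x -20.0 1.0 y [-10.  -6.  -4.]
137 dark 27 x -20.0 3.0 y [-12. -10.  -5.]
143 light 4 x -22.0 3.0 y [-5. -4. -3.]
143 dark 28 x -21.0 1.0 y [-12.  -9.  -5.]
149 light 2 x -23.0 3.0 y [-6. -3.  1.]
149 dark 33 x -22.0 1.0 y [-11. -10.  -6.]
155 dark 30 x -24.0 1.0 y [-11. -10.  -5.]
161 dark 38 x -24.0 1.0 y [-12.  -9.  -4.]
167 dark 34 x -25.0 1.0 y [-12.  -9.  -4.]
173 dark 36 x -25.0 -1.0 y [-13. -10.  -4.]
179 dark 47 x -26.0 -0.0 y [-11.  -8.  -2.]
185 dark 17 x -21.0 -2.0 y [-10.  -7.  -3.]
191 light 6 x -25.0 -7.0 y [-16. -14. -12.]
197 light 32 x -27.0 -6.0 y [-18. -16. -14.]
203 light 35 x -27.0 -6.0 y [-19. -16. -13.]
209 light 16 x -27.0 -6.0 y [-19. -17. -14.]
263 light 5 x -55.0 -54.0 y [-31.  -7.  12.]
263 dark 6 x -54.0 -52.0 y [-35. -33.  30.]
269 light 3 x -55.0 -55.0 y [-12. -12. -11.]
269 dark 9 x -55.0 -52.0 y [-36. -26.  26.]
275 dark 19 x -55.0 22.0 y [-34.   1.  22.]
281 light 2 x 17.0 18.0 y [5. 6. 7.]
281 dark 182 x -55.0 23.0 y [-34. -11.  28.]
287 dark 3 x -42.0 -41.0 y [-36.  -7.   5.]
body zmin [259. 259. 259. 259. 260. 260. 260. 260.]
0.65 [290.1, 196.0] 381
[ 8.50537418e-02  1.27689514e-01 -3.76270017e-01  4.67440790e-05
 -1.06677101e+00 -1.74502160e+00] [ 0.49715454 -0.15012514  0.17239823] 7.875
```

Depth puts the true fingertips at z≈0.193 and the body underside at 0.259, so the z reading is about 35 mm low (xy agrees). The lever still leans about −0.08 in the rest slot. I'll back off, go down 4 cm and push properly.

Request:
servo_tool:
  plan:
    - {"tx": 2.0,"ty": 0,"tz": -0.4,"twist": 0,"grip": 0}
    - {"tx": 2.2,"ty": 0,"tz": 0,"twist": 0,"grip": 0}
    - {"tx": 0,"ty": 0,"tz": 1.5,"twist": 0,"grip": 0}
    - {"tx": 0,"ty": 0,"tz": 1.5,"twist": 0,"grip": 0}
    - {"tx": 0,"ty": 0,"tz": 1.4,"twist": 0,"grip": 0}
    - {"tx": 0,"ty": 0,"tz": 0,"twist": 0,"grip": 0}

```text
clock: 8.62
tool_pos: [0.4544, -0.1464, 0.1307]
tcp_rot: [[-0.996, 0.089, -0.003], [0.089, 0.996, -0.0], [0.003, -0.001, -1.0]]
contact_force: [0.1, -0.0, 0.0]
width: 0.005
grip_force: 0.0
```

Request:
servo_tool:
  plan:
    - {"tx": -1.0,"ty": 0,"tz": 0,"twist": 0,"grip": 0}
    - {"tx": -0.8,"ty": 0,"tz": 0,"twist": 0,"grip": 0}
    - {"tx": -0.8,"ty": 0,"tz": 0,"twist": 0,"grip": 0}
    - {"tx": -0.5,"ty": 0,"tz": 0,"twist": 0,"grip": 0}
    - {"tx": -0.5,"ty": 0,"tz": 0,"twist": 0,"grip": 0}
    - {"tx": 0,"ty": 0,"tz": 0,"twist": 0,"grip": 0}

```text
clock: 9.38
tool_pos: [0.4914, -0.1496, 0.1323]
tcp_rot: [[-0.996, 0.089, -0.0], [0.089, 0.996, -0.0], [0.0, -0.0, -1.0]]
contact_force: [-0.9, -0.7, -0.1]
width: 0.002
grip_force: 0.2
```

```bash
cat >> h.py <<'E'
def grip(box=45):
    X,c,uv=cloud("side");o=env.get_obs();print("tcp",tou(o["tool_pos"]),o["tool_pos"][2].round(4),o["clock"],o["contact_force"].round(1) if hasattr(o["contact_force"],"round") else o["contact_force"])
    m=(abs(X[:,0])<80)&(abs(X[:,1])<70)&(X[:,2]>120)&(X[:,2]<215)
    for lo in range(124,215,10):
        for nm,mm in(("light",c.mean(1)>110),("dark",c.mean(1)<80)):
            s=X[m&mm&(X[:,2]>=lo)&(X[:,2]<lo+10)]
            if len(s)>4: print(lo,nm,len(s),"x",np.percentile(s[:,0],[3,97]).round(0),"y",np.percentile(s[:,1],[5,50,95]).round(0))
E
python3 -c "
from h import *;look('c5');grip()"
```

```text
side lever_pin 0.49 [290. 214.] [-8.  -5.2]
side lever_grip 0.76 [297. 195.] [ 5.1 -1.4]
side lever_grip 0.34 [284. 304.] [ -55.7 -270.9]
tcp [-22.3  -0.2] [ 0.49126063 -0.14952087  0.13247332] 9.675 [ 0.18452124 -0.35875469 -0.03345685]
tcp [-22.3  -0.2] 0.1325 9.725 [-0.7  0.6 -1. ]
124 light 6 x [0. 4.] y [-8. -3. -2.]
134 dark 34 x [-9. 13.] y [-12.  -9.  -5.]
144 light 5 x [15. 15.] y [-7. -4. -3.]
144 dark 50 x [-8. 13.] y [-12. -10.  -6.]
154 light 46 x [-32.   7.] y [-18. -16.  -9.]
154 dark 31 x [-7. 12.] y [-12. -10.  -8.]
164 light 17 x [-33.  -1.] y [-17. -16. -14.]
```

Request:
servo_tool:
  plan:
    - {"tx": -0.2,"ty": 0,"tz": 0,"twist": 0,"grip": 0}
    - {"tx": 0,"ty": 0,"tz": 0,"twist": 0,"grip": 0}

```text
clock: 9.98
tool_pos: [0.493, -0.1497, 0.1323]
tcp_rot: [[-0.996, 0.089, -0.001], [0.089, 0.996, 0.0], [0.0, -0.0, -1.0]]
contact_force: [-2.5, -0.4, 0.8]
width: 0.004
grip_force: 0.8
```

Request:
servo_tool:
  plan:
    - {"tx": -0.2,"ty": 0,"tz": 0,"twist": 0,"grip": 0}
    - {"tx": 0,"ty": 0,"tz": 0,"twist": 0,"grip": 0}

```text
clock: 10.22
tool_pos: [0.4939, -0.1499, 0.1322]
tcp_rot: [[-0.996, 0.089, -0.003], [0.089, 0.996, 0.0], [0.003, -0.0, -1.0]]
contact_force: [-6.1, 1.0, 4.2]
width: 0.008
grip_force: 3.0
```

Request:
servo_tool:
  plan:
    - {"tx": 1.5,"ty": 0,"tz": 0,"twist": 0,"grip": 0}
    - {"tx": 0.5,"ty": -2.5,"tz": 0,"twist": 0,"grip": 0}
    - {"tx": 0,"ty": -2.7,"tz": 0,"twist": 0,"grip": 0}
    - {"tx": -2.0,"ty": 0,"tz": 0,"twist": 0,"grip": 0}
    - {"tx": -2.2,"ty": 0,"tz": 0,"twist": 0,"grip": 0}
    - {"tx": 0,"ty": 0,"tz": 0,"twist": 0,"grip": 0}

```text
clock: 10.98
tool_pos: [0.5132, -0.2038, 0.1322]
tcp_rot: [[-0.996, 0.089, 0.001], [0.089, 0.996, -0.0], [-0.001, -0.0, -1.0]]
contact_force: [-1.1, -0.2, -0.3]
width: 0.006
grip_force: 0.0
```

```bash
python3 -c "
from h import *;grip()"
```

```text
tcp [  3.3 -52.2] 0.1321 11.025 [0.1 0.6 0.5]
154 light 33 x [-5. 16.] y [-69. -67. -66.]
```

Request:
servo_tool:
  plan:
    - {"tx": 0,"ty": 1.2,"tz": 0,"twist": 0,"grip": 0}
    - {"tx": 0,"ty": 0.8,"tz": 0,"twist": 0,"grip": 0}
    - {"tx": 0,"ty": 0.8,"tz": 0,"twist": 0,"grip": 0}
    - {"tx": 0,"ty": 0.7,"tz": 0,"twist": 0,"grip": 0}
    - {"tx": 0,"ty": 0.6,"tz": 0,"twist": 0,"grip": 0}
    - {"tx": 0,"ty": 0.5,"tz": 0,"twist": 0,"grip": 0}
    - {"tx": 0,"ty": 0,"tz": 0,"twist": 0,"grip": 0}

```text
clock: 11.9
tool_pos: [0.5166, -0.1574, 0.1323]
tcp_rot: [[-0.996, 0.089, 0.0], [0.089, 0.996, 0.0], [-0.0, 0.0, -1.0]]
contact_force: [0.5, -1.0, 1.0]
width: 0.005
grip_force: 0.3
```

```bash
python3 -c "
from h import *;look('c6');grip()"
```

```text
top lever_pin 0.59 [226. 128.] [135.2 228. ]
side lever_pin 0.73 [242. 196.] [-97.5  71.7]
side lever_pin 0.62 [294. 208.] [ 1.6 15.7]
side lever_grip 0.56 [268. 210.] [-54.8 -38.2]
tcp [ 3.5 -6.3] [ 0.51647454 -0.15784906  0.13215756] 12.2 [ 0.34841834 -0.39546162  0.46732807]
tcp [ 3.5 -6.3] 0.1322 12.25 [ 0.2  0.7 -0.4]
124 light 11 x [-2.  6.] y [11. 14. 15.]
154 light 39 x [-7. 14.] y [-24. -21. -20.]
164 light 17 x [-6. 14.] y [-25. -23. -21.]
```

View pics/c6.png

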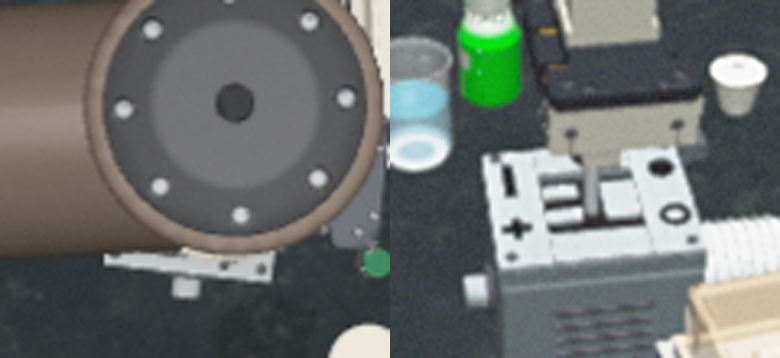

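The lever stem shows at (593,190) and is moving along the cross channel, with the pin at y≈+15. I'll keep pushing to the outer wall.

Request:
servo_tool:
  plan:
    - {"tx": 0,"ty": 0.4,"tz": 0,"twist": 0,"grip": 0}
    - {"tx": 0,"ty": 0.4,"tz": 0,"twist": 0,"grip": 0}
    - {"tx": 0,"ty": 0,"tz": 0,"twist": 0,"grip": 0}

```text
clock: 12.62
tool_pos: [0.5172, -0.1496, 0.1323]
tcp_rot: [[-0.996, 0.089, -0.0], [0.089, 0.996, 0.0], [0.0, 0.0, -1.0]]
contact_force: [-0.5, -1.1, -0.0]
width: 0.002
grip_force: 0.5
```

Request:
servo_tool:
  plan:
    - {"tx": 0,"ty": 0.3,"tz": 0,"twist": 0,"grip": 0}
    - {"tx": 0,"ty": 0,"tz": 0,"twist": 0,"grip": 0}

```text
clock: 12.88
tool_pos: [0.5175, -0.1467, 0.1323]
tcp_rot: [[-0.996, 0.089, -0.0], [0.089, 0.996, 0.0], [0.0, 0.0, -1.0]]
contact_force: [-0.2, -1.0, -0.9]
width: 0.003
grip_force: 0.5
```

Request:
servo_tool:
  plan:
    - {"tx": 0,"ty": 0.2,"tz": 0,"twist": 0,"grip": 0}
    - {"tx": 0,"ty": 0.2,"tz": 0,"twist": 0,"grip": 0}
    - {"tx": 0,"ty": 0,"tz": 0,"twist": 0,"grip": 0}

```text
clock: 13.25
tool_pos: [0.5179, -0.1428, 0.1324]
tcp_rot: [[-0.996, 0.089, 0.0], [0.089, 0.996, 0.0], [-0.0, 0.0, -1.0]]
contact_force: [0.5, -1.5, -1.1]
width: -0.001
grip_force: 0.5
```

```bash
python3 -c "
from h import *;grip();print([ (r['score'],tou(pix2w('side',r['centre'],.115))) for r in finder.pinpoint('side','lever_pin')])"
```

```text
tcp [3.7 8.8] 0.1324 13.3 [-0.1 -1.2 -0.7]
124 light 12 x [-6.  8.] y [22. 24. 27.]
134 dark 13 x [-9. -3.] y [20. 25. 35.]
154 light 37 x [-7. 14.] y [-8. -6. -5.]
164 light 23 x [-7. 14.] y [-10.  -7.  -6.]
[(0.68, array([-0.9, 12.3])), (0.56, array([51.3, 26.3]))]
```

Request:
servo_tool:
  plan:
    - {"tx": 0,"ty": 0.2,"tz": 0,"twist": 0,"grip": 0}
    - {"tx": 0,"ty": 0,"tz": 0,"twist": 0,"grip": 0}

```text
clock: 13.6
tool_pos: [0.5181, -0.1408, 0.1324]
tcp_rot: [[-0.996, 0.089, 0.0], [0.089, 0.996, -0.0], [-0.0, -0.0, -1.0]]
contact_force: [0.1, -1.6, -0.5]
width: 0.003
grip_force: 0.6
```

Request:
servo_tool:
  plan:
    - {"tx": 0,"ty": 0.2,"tz": 0,"twist": 0,"grip": 0}
    - {"tx": 0,"ty": 0,"tz": 0,"twist": 0,"grip": 0}

```text
clock: 13.85
tool_pos: [0.5182, -0.139, 0.1324]
tcp_rot: [[-0.996, 0.089, -0.0], [0.089, 0.996, -0.0], [0.0, -0.0, -1.0]]
contact_force: [-1.0, -3.4, -0.8]
width: 0.005
grip_force: 1.0
```

Request:
servo_tool:
  plan:
    - {"tx": 0,"ty": 0.2,"tz": 0,"twist": 0,"grip": 0}
    - {"tx": 0,"ty": 0,"tz": 0,"twist": 0,"grip": 0}

```text
clock: 14.1
tool_pos: [0.5181, -0.138, 0.1323]
tcp_rot: [[-0.996, 0.089, -0.001], [0.089, 0.996, -0.002], [0.001, -0.002, -1.0]]
contact_force: [-0.1, -8.6, -2.1]
width: 0.005
grip_force: 3.6
```

Request:
servo_tool:
  plan:
    - {"tx": 0,"ty": -1.0,"tz": 0,"twist": 0,"grip": 0}
    - {"tx": 0,"ty": -1.2,"tz": 0,"twist": 0,"grip": 0}
    - {"tx": -2.0,"ty": 0,"tz": 0,"twist": 0,"grip": 0}
    - {"tx": -1.9,"ty": 0,"tz": 0,"twist": 0,"grip": 0}
    - {"tx": 0,"ty": 2.2,"tz": 0,"twist": 0,"grip": 0}
    - {"tx": 0,"ty": 2.2,"tz": 0,"twist": 0,"grip": 0}
    - {"tx": 0,"ty": 0,"tz": 0,"twist": 0,"grip": 0}

```text
clock: 14.98
tool_pos: [0.5595, -0.1179, 0.1324]
tcp_rot: [[-0.996, 0.088, 0.0], [0.088, 0.996, 0.0], [-0.0, 0.0, -1.0]]
contact_force: [0.5, 0.6, -0.3]
width: 0.005
grip_force: 0.0
```

```bash
python3 -c "
from h import *;look('c7');grip()"
```

```text
top lever_pin 0.69 [313. 200.] [-5.6 18.6]
top lever_pin 0.63 [402. 246.] [ -85.7 -183.6]
top lever_grip 0.73 [302. 195.] [ 1.8 41.4]
side lever_pin 0.61 [293. 206.] [ 0.6 21.3]
side lever_grip 0.7 [291. 185.] [-1.1 35.8]
tcp [42.7 36. ] [ 0.55913162 -0.11909332  0.13237262] 15.275 [-0.81018692  0.50437626 -0.26626682]
tcp [42.7 36.1] 0.1324 15.325 [ 0.4  0.  -0.2]
124 light 15 x [-7.  9.] y [25. 29. 30.]
134 dark 55 x [-9. 16.] y [22. 25. 34.]
144 dark 70 x [-9. 17.] y [24. 27. 36.]
154 light 40 x [32. 53.] y [19. 21. 24.]
154 dark 68 x [-8. 15.] y [26. 31. 37.]
164 light 31 x [33. 53.] y [18. 20. 22.]
164 dark 68 x [-8. 16.] y [31. 34. 42.]
174 dark 94 x [-7. 16.] y [34. 39. 55.]
```

View pics/c7.png

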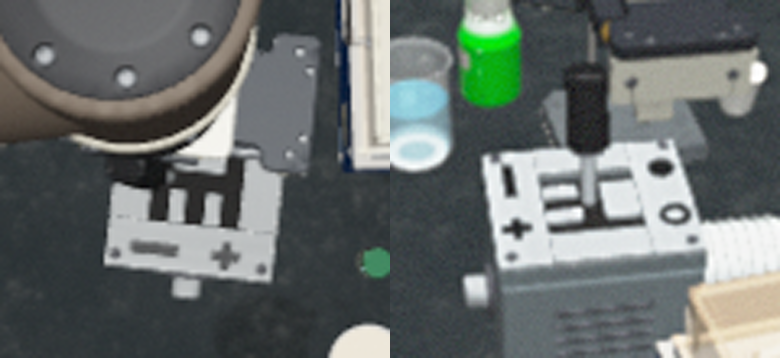

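The lever leans into the left lane: the grip is at (587,105) in the right crop and its foot is in the cross channel. The fingers are on its far side at (655,105), and the bar lies straight ahead on the near side at (155,248) in the left crop. Next I'll push it toward the near end.

Request:
servo_tool:
  plan:
    - {"tx": 1.2,"ty": 0,"tz": 0,"twist": 0,"grip": 0}
    - {"tx": 0.8,"ty": 0,"tz": 0,"twist": 0,"grip": 0}
    - {"tx": 0.8,"ty": 0,"tz": 0,"twist": 0,"grip": 0}
    - {"tx": 0.7,"ty": 0,"tz": 0,"twist": 0,"grip": 0}
    - {"tx": 0.6,"ty": 0,"tz": 0,"twist": 0,"grip": 0}
    - {"tx": 0.5,"ty": 0,"tz": 0,"twist": 0,"grip": 0}
    - {"tx": 0,"ty": 0,"tz": 0,"twist": 0,"grip": 0}

```text
clock: 16.2
tool_pos: [0.5123, -0.1143, 0.1322]
tcp_rot: [[-0.996, 0.089, -0.001], [0.089, 0.996, 0.0], [0.001, 0.0, -1.0]]
contact_force: [0.8, -0.7, 0.4]
width: 0.007
grip_force: 0.3
```

Request:
servo_tool:
  plan:
    - {"tx": 0.3,"ty": 0,"tz": 0,"twist": 0,"grip": 0}
    - {"tx": 0.2,"ty": 0,"tz": 0,"twist": 0,"grip": 0}
    - {"tx": 0,"ty": 0,"tz": 0,"twist": 0,"grip": 0}

```text
clock: 16.58
tool_pos: [0.508, -0.1139, 0.1322]
tcp_rot: [[-0.996, 0.089, -0.001], [0.089, 0.996, 0.0], [0.001, 0.0, -1.0]]
contact_force: [1.4, -0.6, -0.6]
width: 0.006
grip_force: 0.7
```

Request:
servo_tool:
  plan:
    - {"tx": 0.2,"ty": 0,"tz": 0,"twist": 0,"grip": 0}
    - {"tx": 0.2,"ty": 0,"tz": 0,"twist": 0,"grip": 0}
    - {"tx": 0,"ty": 0,"tz": 0,"twist": 0,"grip": 0}

```text
clock: 16.95
tool_pos: [0.5046, -0.1135, 0.1325]
tcp_rot: [[-0.996, 0.089, 0.001], [0.089, 0.996, 0.0], [-0.001, 0.0, -1.0]]
contact_force: [4.0, -0.5, -0.6]
width: 0.002
grip_force: 1.5
```

Request:
servo_tool:
  plan:
    - {"tx": 0.2,"ty": 0,"tz": 0,"twist": 0,"grip": 0}
    - {"tx": 0,"ty": 0,"tz": 0,"twist": 0,"grip": 0}

```text
clock: 17.2
tool_pos: [0.5039, -0.1134, 0.1329]
tcp_rot: [[-0.996, 0.089, 0.003], [0.089, 0.996, -0.0], [-0.003, 0.0, -1.0]]
contact_force: [7.5, -2.0, -3.3]
width: 0.004
grip_force: 3.0
```

Request:
servo_tool:
  plan:
    - {"tx": 0.2,"ty": 0,"tz": 0,"twist": 0,"grip": 0}
    - {"tx": 0,"ty": 0,"tz": 0,"twist": 0,"grip": 0}

```text
clock: 17.45
tool_pos: [0.5035, -0.1132, 0.1333]
tcp_rot: [[-0.996, 0.088, 0.006], [0.088, 0.996, -0.0], [-0.006, 0.0, -1.0]]
contact_force: [11.2, -2.3, -3.1]
width: 0.004
grip_force: 4.7
```

Request:
servo_tool:
  plan:
    - {"tx": -1.5,"ty": 0,"tz": 0,"twist": 0,"grip": 0}
    - {"tx": -2.0,"ty": 0,"tz": 0,"twist": 0,"grip": 0}
    - {"tx": -1.5,"ty": 0,"tz": -2.0,"twist": 0,"grip": 0}
    - {"tx": 0,"ty": 0,"tz": -4.0,"twist": 0,"grip": 0}
    - {"tx": 0,"ty": -3.0,"tz": -4.0,"twist": 0,"grip": 0}
    - {"tx": 0,"ty": -4.0,"tz": -1.0,"twist": 0,"grip": 0}
    - {"tx": 0,"ty": -4.0,"tz": 0,"twist": 0,"grip": 0}
    - {"tx": 0,"ty": 0,"tz": 0,"twist": 0,"grip": 0}

```text
clock: 18.45
tool_pos: [0.5394, -0.2292, 0.2415]
tcp_rot: [[-0.996, 0.092, -0.003], [0.092, 0.996, 0.001], [0.003, 0.0, -1.0]]
contact_force: [-0.4, -0.4, -0.6]
width: 0.001
grip_force: 0.0
```

```bash
python3 -c "
from h import *;look('c8');grip()"
```

```text
top lever_pin 0.8 [310. 208.] [-23.7  22.6]
top lever_grip 0.61 [299. 211.] [-32.8  44.7]
side lever_pin 0.56 [278. 207.] [-29.9  21.6]
side lever_grip 0.66 [273. 188.] [-37.3  31. ]
tcp [ 33.4 -72.6] [ 0.54045171 -0.22651746  0.24216236] 18.75 [-0.36242317 -0.3468762   0.45482674]
tcp [ 33.5 -72.6] 0.2423 18.8 [ 0.7 -0.1  0.5]
124 light 8 x [-42. -18.] y [25. 26. 29.]
124 dark 18 x [-39. -22.] y [22. 23. 26.]
134 dark 66 x [-43. -17.] y [22. 25. 32.]
144 dark 69 x [-47. -20.] y [25. 29. 36.]
154 dark 71 x [-48. -23.] y [28. 31. 37.]
164 dark 83 x [-51. -26.] y [31. 35. 52.]
174 dark 52 x [-47. -29.] y [34. 39. 53.]
```

View pics/c8.png

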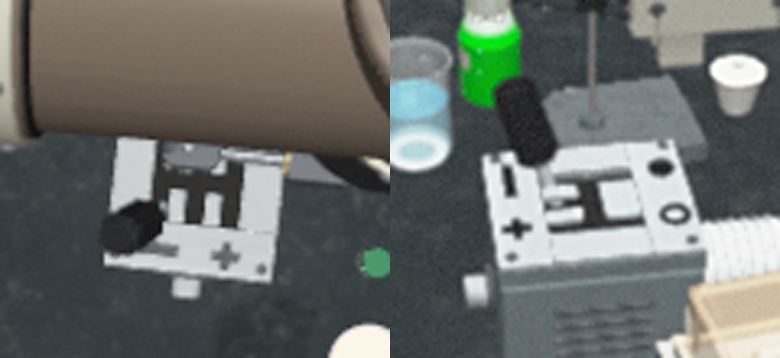

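The lever is home in the near-left slot beside the bar (grip at (525,120) right, (133,228) left; pin ≈(−24,+23) mm). It reached the hard stop at 11 N, and the gripper is clear.

```bash
python3 -c "
from h import *;print(env.sign_off())"
```

```text
the job is handed in; nothing more can be done
None
```

The lever is in the slot marked by the bar (near-left), pushed to its hard stop with closed fingertips. It stayed out of the other three marked slots, nothing loose was seen to move, and the job is handed in at about 19 s.

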